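# Mark both edges of a slide carrier and store it

## Task

Take the slide carrier with the notched corner out of the rack it leans in and press the middle of its notched-side edge squarely against the edge marker's spring pad until the pad is well in (10 mm or so), then turn the carrier round and mark the middle of its opposite edge the same way. Then slide it into the empty slot of the other rack, pushing it fully home before you let go. Leave the plain carriers and all the other things on the bench where they are.

Things in the scene. Friction and masses are not known exactly. Their poses are not given: they have to be found in the camera images.
- carrier: the notched slide carrier: a white plastic slab 10 mm thick (its x), 100 mm wide (its y), 120 mm high (its z), about 150 g, with a notch 28 mm wide and 25 mm high out of its top corner on the +y side, so the top edge runs from y = -50 to +22 mm. Origin: centre of its bottom edge face; z runs up the slab. It starts leaning in one of the two slots of dry_rack, bottom on the slot floor
- edge_a (a point): middle of the carrier's notched-side edge: y = +50 mm, z = 60 mm in its frame; the edge to be marked first
- edge_b (a point): middle of the carrier's other upright edge: y = -50 mm, z = 60 mm in its frame; marked second
- carrier_top (a point): point on the carrier's top edge face, z = 120 mm above its origin along the slab
- plain_1: plain carrier (same slab, no notch) in the other slot of dry_rack; leave alone
- plain_2: plain carrier (same slab, no notch) in the far slot of store_rack; leave alone
- dry_rack: fixed dark steel rack holding the notched carrier and a plain one: base 175 x 126 mm, two parallel slots along its y, leaning 30 degrees so that carriers lean their tops to its -x side (the robot's side). Origin on the table under it, z up. Slot floor centres: x = -10 mm (near slot) and +56 mm (far slot), y = 0, z = 22 mm; floors square to the slant; end cheeks 79 mm high
- store_rack: the other rack, same make, size and frame as dry_rack; a plain carrier stands in its far slot (x = +56 mm), its near slot (x = -10 mm) is empty
- slot_floor (a point): centre of the floor of store_rack's empty near slot, where the carrier's origin comes. Every slot is 12.5 mm wide and 106 mm long (clear between the end cheeks), its guide walls rise 60 mm from the floor along the slant, then flared lips to 71 mm
- slot_top (a point): where the carrier's top-edge point (point carrier_top) comes when home in that slot, 120 mm up the slant
- marker: fixed edge marker: white housing 75 mm wide, 140 mm high on a dark base plate 110 mm wide whose front edge is at x = 0; housing front at x = 30 mm. Origin on the table below the pad's face; its -x side (the pad) looks to the robot, x is the way the pad is pushed in
- pad_face (a point): centre of the front face of the marker's black rubber pad, 34 mm wide and 44 mm high, 100 mm above the table; moves with the pad
- pad (a joint): how far the pad is pushed in: 0 out, 0.016 m at its stop; spring force about 0.6 N at 0, 2.6 N at 0.010, 4 N at the stop
- dishes: stack of three closed culture dishes, 90 mm across, 42 mm high; bystander, leave alone; origin under its centre
- beaker: glass beaker 60 mm across, 75 mm high; bystander, leave alone; origin under its centre
- dropper: small white dropper bottle, 36 mm across, 70 mm high; bystander, leave alone; origin under its centre
- funnel: grey funnel standing mouth down, 68 mm across, 85 mm high; bystander, leave alone; origin under its centre
- reagent: amber bottle 60 mm across, 120 mm high; bystander, leave alone; origin under its centre
- pen: black pen lying down, 130 mm long, 12 mm thick; origin under its middle; bystander, leave alone
There are look-alikes about, which are no part of the job. Leave any green or yellow look-alike of the marker alone.

How it is judged:
By the outcome, as a careful person would: the job done as asked, in the order asked, and still so for the second after the job is handed in, with the robot touching nothing.
It also fails if it takes over 67 s, if anything falls off the work surface, if the arm or the gripper's body presses on something with over 40 N, if the wrist force passes 120 N, or if a joint passes its speed limit or range.

## Robot

A 6-joint arm with a two-finger parallel gripper is mounted at the origin on the work surface. World frame = base frame: x ahead of the robot, y to its left, z up, the work surface at z = 0. Lengths are in m, angles in rad, forces in N, time in s.
With the tool pointing down it reaches from about 0.25 to 0.775 m from the base axis. Payload 4 kg.
Tool frame: the origin (TCP) lies midway between the tips of the shut fingers; the grasp point (between the pads) lies 19 mm behind it; z points along the fingers, y is the direction in which the jaws open and shut (so a half turn about z gives the same grasp; the last joint's range is limited). The gripper opens to 94 mm and grips with 3 to 60 N. Pads are 16 mm wide; open, the fingers measure 119 mm over their backs; the gripper's body (75 mm by 177 mm) begins 78 mm behind the grasp point.
Start: joints at [-1.33, 0.087, 1.371, -0, 1.684, -0.103], TCP at [0.185, -0.518, 0.206] pointing down, gripper open.
Joint ranges: [-3.1, 3.1], [-0.76, 2.03], [0.27, 2.55], [-1.08, 4.22], [0.17, 2.65], [-2.57, 2.57]. Speed limits (rad/s): [2.79, 2.79, 3.14, 3.14, 3.14, 3.14].

## Interface

Orientations are given as [roll, pitch, yaw] about the fixed x, y, z axes, in that order (R = Rz(yaw) Ry(pitch) Rx(roll)).
In Python, from bench import get_obs, snapshot, ticket gives the robot as it stands.
- The arm moves only by the shell command python3 -m creep 'ROWS' [OPENING]. ROWS is JSON, a list that holds one entry, the list of rows, each a list of 4 numbers: the shift along the tool's x, y, z in mm, then the turn about the tool's z in degrees. A call has 1 to 8 rows; each row shifts and turns the commanded pose from where the row before left it, along the tool's axes as they then stand; what a row does not reach is not made up. A row lasts 1/8 s, in which the tool goes at most 62.5 mm and 10.7 degrees, less where a joint would pass 70% of its speed; a pose out of reach is approached as far as the arm can. A call with a gripper value outside its range is refused whole. OPENING is the opening, from 0 (shut) to 1 (fully open), set as the call begins (- or left out, the last holds). The fingers move at their own pace and stop on an object; the grip force is fixed at half the most. Time passes only in rows, so rows that do not move let the fingers close. It gives the time, the measured TCP pose, the force and the opening at its end, in the units of the state.
- get_obs(): the state, without advancing time (a new reading comes with each control period).
- snapshot(name): name is "side" or "top"; returns a dict with "color" (384x512x3 uint8, red, green, blue), "depth" (384x512 float32, m along the optical axis (not along the pixel's ray), 0 where there is no reading), "fx", "fy", "cx", "cy" (pixels), "distortion" ([k1, k2, p1, p2, k3] as OpenCV has them; the pictures are not rectified), "extrinsics" (4x4, takes a point from world to camera coordinates). Camera axes: x right, y down, z forward; pixel columns grow to the right and rows downward; lengths in m; the calibration is good to about 2 mm. A picture is of the moment at which its call begins.
- ticket.close_job(): hands the job in, once; it reports no verdict.
The state is a dict: "time": time; "joint_positions": joint angles; "qvel": joint speeds; "joint_torque": joint torques, N m; "tool_pos": TCP position; "ee_rot": TCP orientation; "wrist_force": force on the tool from outside, world axes, zero at the start; "wrist_torque": the same for the moment, N m; "width": finger opening in m.
Only numpy, scipy, OpenCV 4.12 (cv2) and the standard library are available. Lean on these libraries where they do the work, as an engineer would, in place of code of your own. Each camera call takes 0.05 s, during which the arm holds its last target. There are 200 camera calls.

## Working session

There is one attempt and no reset: what is moved stays moved. The work goes in short steps, Python scripts to look and compute and a shell command to move; the robot and the scene stay as the last step left them, time stands still between calls to the robot, and variables do not carry over. Pictures are saved under pics/ and viewed, on a budget of 10 in all, crops included, one or two more only if the job needs it, and the job is handed in when it is done.

```bash
ls; mkdir -p pics; python3 - <<'E'
from bench import get_obs,snapshot
import cv2,numpy as np
print(get_obs())
for n in("side","top"):
    s=snapshot(n);np.savez(f"{n}0.npz",**s)
    cv2.imwrite(f"pics/{n}0.png",cv2.resize(s["color"][:,:,::-1],(800,600),interpolation=cv2.INTER_CUBIC))
    E=s["extrinsics"];print(n,s["fx"],s["cx"],s["cy"],s["distortion"],"cam pos",-E[:3,:3].T@E[:3,3],E[:3,:3])
E
```

```text
pics
{'time': 0.0, 'joint_positions': array([-1.33009520e+00,  8.79599990e-02,  1.37224495e+00, -1.55215106e-05,
        1.68357795e+00, -1.03146194e-01]), 'qvel': array([ 0.00027771, -0.00087985, -0.00060581, -0.000492  , -0.00080373,
       -0.00138787]), 'joint_torque': array([-2.12682258e-03, -3.40186250e+01, -3.02430224e+01,  7.15749850e-02,
        3.29425279e-02, -1.91505642e-04]), 'tool_pos': array([ 0.18524819, -0.51728848,  0.20430616]), 'ee_rot': array([-3.13941246e+00, -2.10170426e-04,  3.43845357e-01]), 'wrist_force': array([-0.38118651,  0.10738821, -0.78169631]), 'wrist_torque': array([-0.01689092, -0.03426523, -0.01988482]), 'width': 0.09408519381694692}
side 378.217247025398 258.6760645634841 189.74405002375104 [0.00891822 0.         0.         0.         0.        ] cam pos [ 0.25412241 -0.69520044  0.86700292] [[ 0.93094751 -0.36497368 -0.01144309]
 [-0.26755059 -0.66045107 -0.70158468]
 [ 0.24850234  0.65620012 -0.7124942 ]]
top 347.24582279034047 256.88040690534075 191.53476161136052 [0.00068531 0.         0.         0.         0.        ] cam pos [0.3665618  0.02109773 1.04292748] [[-0.02515868 -0.99962338  0.01096052]
 [-0.9866833   0.0230676  -0.16100916]
 [ 0.16069568 -0.01486534 -0.98689205]]
```

View pics/side0.png

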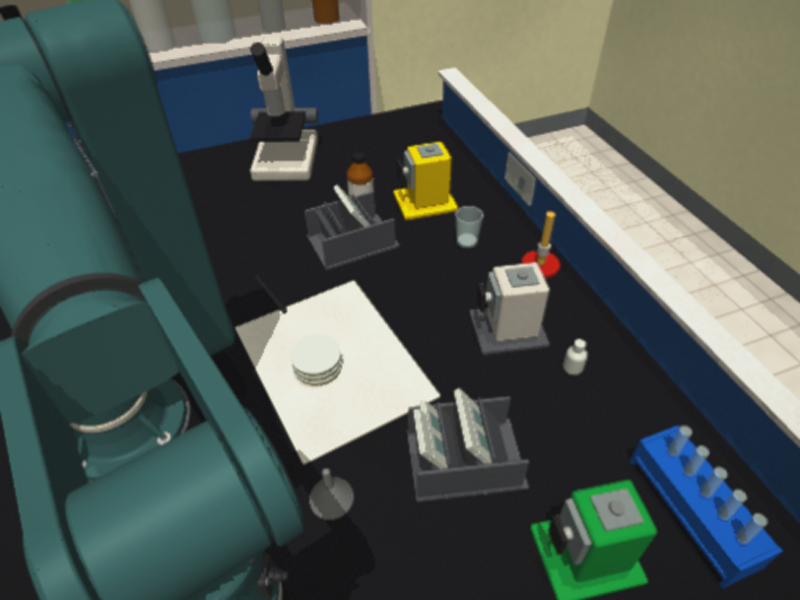

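View pics/top0.png

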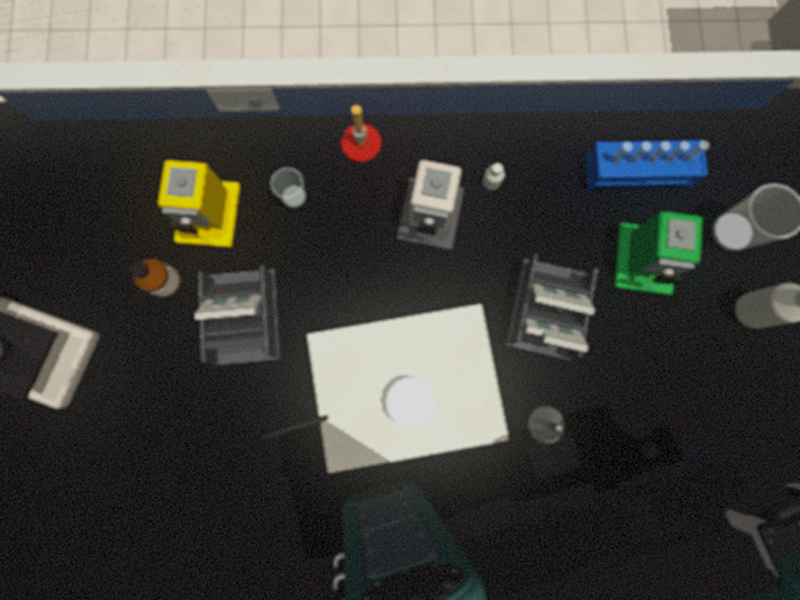

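Layout: the side view has the dry rack at about (465,445), the store rack at (350,225) and the white marker at (512,305). In the top view they are at (555,310), (238,315) and (433,205). Next I'll zoom in on these, since I need to know which slot holds the notched carrier.

```bash
python3 - <<'E'
import cv2,numpy as np
S={n:np.load(n+"0.npz")["color"][:,:,::-1] for n in("side","top")}
def c(n,x,y,w=76,h=57):
    x=int(x*.64);y=int(y*.64); print(n,x-w//2,y-h//2)
    t=S[n][y-h//2:y-h//2+h,x-w//2:x-w//2+w]
    return cv2.resize(cv2.convertScaleAbs(t,alpha=1.5,beta=15),(400,300),interpolation=cv2.INTER_CUBIC)
cv2.imwrite("pics/c1.png",np.vstack([np.hstack([c("side",465,440,100,75),c("top",555,310)]),np.hstack([c("top",238,310),c("top",433,205)])]))
E
```

```text
side 247 244
top 317 170
top 114 170
top 239 103
```

View pics/c1.png

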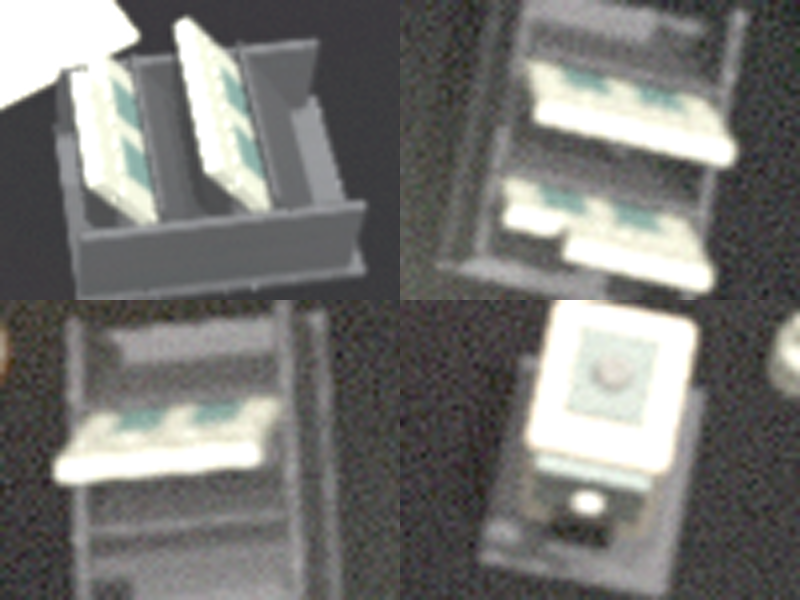

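The notched carrier is in dry_rack's near slot, with its notch on the +y (left) side: the step is at about (565,235) in the top-right tile. The store rack's near slot is empty. Next I'll fit the rack footprints, carrier faces and marker from the depth images.

```bash
cat > h.py <<'E'
import numpy as np,cv2
from bench import snapshot,get_obs
def cloud(s):
    K=np.array([[s["fx"],0,s["cx"]],[0,s["fy"],s["cy"]],[0,0,1]],float)
    v,u=np.mgrid[:384,:512]; uv=np.stack([u.ravel(),v.ravel()],1).astype(np.float32)[:,None]
    n=cv2.undistortPoints(uv,K,np.array(s["distortion"],float))[:,0]
    d=s["depth"].ravel().astype(float); P=np.c_[n*d[:,None],d]
    E=s["extrinsics"]; W=(P-E[:3,3])@E[:3,:3]
    W[d<=0]=np.nan
    return W, s["color"].reshape(-1,3).astype(int)
def rect(P):
    (c,s,a)=cv2.minAreaRect((P[:,:2]*1000).astype(np.float32)); return np.round(c,1),np.round(s,1),round(a,2)
E
python3 - <<'E'
from h import *
for n in("top","side"):
    W,C=cloud(dict(np.load(n+"0.npz")))
    t=W[(abs(W[:,0]-.5)<.03)&(abs(W[:,1]+.05)<.03)]; print(n,"table z",np.median(t[:,2]),t[:,2].std())
    for nm,x0,x1,y0,y1 in(("dry",.36,.66,-.42,-.12),("store",.36,.66,.2,.42),("marker",.55,.8,-.15,.05)):
        m=(W[:,0]>x0)&(W[:,0]<x1)&(W[:,1]>y0)&(W[:,1]<y1)
        P=W[m];c=C[m]
        print(n,nm,"foot",rect(P[(P[:,2]>.006)&(P[:,2]<.25)]),"n",len(P), "zq",np.nanpercentile(P[:,2],[1,50,90,99,100]).round(3))
        w=(c.min(1)>140)&(P[:,2]>.04)
        print("   white xyz range",P[w].min(0).round(3),P[w].max(0).round(3),w.sum())
        if nm=="marker": print("   top",rect(P[P[:,2]>.132]))
E
```

```text
top table z 0.0003378694829433278 0.0019548413790806242
top dry foot (array([ 528.4, -267.6]), array([292.9, 215.2]), 82.23) n 9577 zq [-0.005  0.001  0.079  0.125  0.131]
   white xyz range [ 0.422 -0.322  0.086] [ 0.538 -0.21   0.131] 378
top store foot (array([546.2, 318.4]), array([262.5, 146. ]), 12.55) n 7294 zq [-0.004  0.002  0.079  0.125  0.13 ]
   white xyz range [0.493 0.26  0.105] [0.518 0.358 0.13 ] 166
top marker foot (array([665.7, -60.6]), array([155.9, 220.2]), 84.67) n 5093 zq [-0.004  0.001  0.14   0.146  0.151]
   white xyz range [ 0.658 -0.101  0.103] [ 0.761 -0.016  0.147] 628
   top (array([710.6, -55.1]), array([74.7, 92.9]), 76.99)
side table z 0.002206087395438648 0.001589167531360609
side dry foot (array([ 496.1, -278.7]), array([276.8, 302.2]), 8.56) n 12685 zq [-0.002  0.003  0.081  0.127  0.131]
   white xyz range [ 0.423 -0.327  0.079] [ 0.541 -0.199  0.131] 688
side store foot (array([513.5, 311.2]), array([210. , 291.1]), 89.15) n 3927 zq [-0.002  0.008  0.079  0.126  0.13 ]
   white xyz range [0.493 0.256 0.107] [0.519 0.357 0.13 ] 70
side marker foot (array([655.4, -39.6]), array([211.8, 196.1]), 8.54) n 4780 zq [-0.002  0.005  0.14   0.147  0.154]
   white xyz range [ 0.656 -0.104  0.105] [ 0.76  -0.019  0.148] 432
   top (array([710. , -57.9]), array([77. , 92.6]), 76.36)
```

```bash
python3 - <<'E'
from h import *
np.set_printoptions(suppress=True)
def comp(n,P,C,m):
    k=cv2.morphologyEx(m.reshape(384,512).astype(np.uint8),cv2.MORPH_OPEN,np.ones((2,2)))
    return k
for n in("top","side"):
    W,C=cloud(dict(np.load(n+"0.npz")))
    k=(W[:,2]>.012)&(W[:,2]<.2)
    N,L,st,_=cv2.connectedComponentsWithStats(comp(n,W,C,k),connectivity=4)
    L=L.ravel()
    for nm,x,y in(("dry",.52,-.27),("store",.52,.31),("marker",.7,-.055)):
        near=(np.hypot(W[:,0]-x,W[:,1]-y)<.05)&(L>0)
        l=np.bincount(L[near]).argmax(); m=L==l
        P=W[m];c=C[m]; print(n,nm,"foot",rect(P),len(P))
        if nm=="marker":
            for z0,z1 in((.132,.152),): print("  top",rect(P[(P[:,2]>z0)]))
            Q=P[(P[:,2]>.085)&(P[:,2]<.115)&(c.max(1)<80)]; 
            if len(Q):print("  dark pad-ish",np.median(Q,0),Q[:,0].min(),len(Q))
            continue
        # cheek tops
        Q=P[(P[:,2]>.073)&(P[:,2]<.085)&(c.min(1)<120)]
        mid=np.median(P[:,1])
        for s in(-1,1):
            q=Q[s*(Q[:,1]-y)>.035]
            if len(q)<8: continue
            vx,vy,x0,y0=cv2.fitLine((q[:,:2]*1000).astype(np.float32),cv2.DIST_HUBER,0,.01,.01).ravel()
            print("  cheek",s,len(q),"yaw",round(np.degrees(np.arctan(vy/vx)),2),"y at x=520:",round(y0+(520-x0)*vy/vx,1),"x range",q[:,0].min().round(3),q[:,0].max().round(3))
        # slab tops
        w=(c.min(1)>120)&(P[:,2]>.085)
        for lo,hi in((.40,.475),(.475,.56)):
            q=P[w&(P[:,0]>lo)&(P[:,0]<hi)]
            if len(q)<20: continue
            A=np.c_[q[:,1:],np.ones(len(q))]; b=q[:,0]
            for _ in range(4):
                s=np.linalg.lstsq(A,b,rcond=None)[0]; r=abs(b-A@s); g=r<max(.002,1.5*np.median(r)); A,b=A[g],b[g]
            print("  slab n",len(q),len(b),"x=a*y+b*z+c",s.round(3),"yaw",np.degrees(-np.arctan(s[0])).round(2),"y",q[:,1].min().round(3),q[:,1].max().round(3),"topcentre", q[q[:,2]>np.percentile(q[:,2],60)].mean(0).round(4),rect(q))
E
```

```text
top dry foot (array([ 514.2, -289.6]), array([134.5, 192.7]), 71.17) 2054
  cheek -1 113 yaw -14.61 y at x=520: -332.4 x range 0.417 0.569
  cheek 1 159 yaw -14.36 y at x=520: -218.6 x range 0.444 0.586
  slab n 297 165 x=a*y+b*z+c [ 0.251 -0.683  0.59 ] yaw -14.09 y -0.308 -0.21 topcentre [ 0.4352 -0.2688  0.1243] (array([ 449.1, -257.6]), array([99.4, 34.3]), 76.6)
  slab n 304 153 x=a*y+b*z+c [ 0.254 -0.678  0.659] yaw -14.28 y -0.325 -0.214 topcentre [ 0.5028 -0.2699  0.1253] (array([ 497.2, -270.1]), array([99.3, 67.8]), 76.39)
top store foot (array([503.7, 325.2]), array([163.9, 149.9]), 5.17) 2152
  cheek -1 187 yaw 3.03 y at x=520: 255.7 x range 0.43 0.589
  cheek 1 110 yaw 4.16 y at x=520: 364.5 x range 0.422 0.579
  slab n 315 176 x=a*y+b*z+c [-0.072 -0.667  0.609] yaw 4.11 y 0.26 0.359 topcentre [0.501  0.3093 0.1255] (array([512.4, 309.4]), array([35.1, 97.1]), 4.93)
top marker foot (array([ 796.1, -118.7]), array([11.8,  0.3]), 175.11) 1220
  top (array([709. , -55.9]), array([72. , 90.1]), 76.79)
  dark pad-ish [ 0.6612373  -0.03744935  0.10229351] 0.6409508388261522 90
[... 414 characters left out ...]
69  0.662] yaw -14.76 y -0.329 -0.218 topcentre [ 0.5015 -0.2783  0.1265] (array([ 497.3, -274.2]), array([99.3, 68.8]), 75.34)
side store foot (array([518. , 451.9]), array([453.1,  96.5]), 66.86) 2003
  cheek -1 141 yaw 3.76 y at x=520: 252.1 x range 0.433 0.59
  cheek 1 135 yaw 34.14 y at x=520: 389.9 x range 0.425 0.607
  slab n 98 49 x=a*y+b*z+c [-0.024 -0.722  0.601] yaw 1.35 y 0.255 0.351 topcentre [0.5008 0.3011 0.1275] (array([510.1, 303.6]), array([29.8, 94.9]), 5.22)
side marker foot (array([1062.1,  -22.9]), array([ 948.8, 1225.5]), 46.45) 15078
  top (array([810.6, 125.3]), array([ 302.6, 1235.1]), 0.1)
  dark pad-ish [ 0.92480002 -0.17686709  0.09965484] 0.6410784534740764 2147
```

```bash
cat >> h.py <<'E'
def to(x,y,z,yaw):
    "tool-frame mm/deg from present pose to world TCP x,y,z(m), yaw(deg)"
    o=get_obs(); p=o["tool_pos"]; psi=o["ee_rot"][2]; d=(np.array([x,y,z])-p)*1000
    c,s=np.cos(psi),np.sin(psi); t=(yaw-np.degrees(psi)+180)%360-180
    print("t",round(o["time"],2),"pos",p.round(4),"yaw",np.degrees(psi).round(1),"-> shift",np.round([d[0]*c+d[1]*s,d[0]*s-d[1]*c,-d[2]],1),"turn",round(-t,1))
E
python3 - <<'E'
from h import *
np.set_printoptions(suppress=True)
a=np.radians(-13.3);R=np.array([[np.cos(a),np.sin(a)],[-np.sin(a),np.cos(a)]])
for n in("top","side"):
    W,C=cloud(dict(np.load(n+"0.npz")))
    q=(W[:,:2]-[.6362,-.039])@R.T*1000; z=W[:,2]*1000
    for nm,m in(("padregion",(abs(q[:,0]-8)<14)&(abs(q[:,1])<40)&(z>60)&(z<140)),("base",(q[:,0]>-15)&(q[:,0]<150)&(abs(q[:,1])<75)&(z>5)&(z<14)),("housing top",(abs(q[:,1])<60)&(z>136)&(z<152)&(q[:,0]>0)&(q[:,0]<150)&(C.min(1)>120))):
        r=np.c_[q,z][m]
        print(n,nm,len(r),"pct2/50/98",np.percentile(r,[2,10,50,90,98],axis=0).round(1).tolist(), "col",np.median(C[m],0),rect(W[m]))
E
```

```text
top padregion 88 pct2/50/98 [[8.1, -15.0, 82.1], [8.3, -12.3, 88.5], [9.3, 1.6, 112.3], [14.8, 14.5, 123.0], [18.1, 17.2, 124.1]] col [44.  43.5 39.5] (array([651., -41.]), array([33.5, 14.2]), 78.13)
top base 528 pct2/50/98 [[9.1, -52.5, 6.8], [12.1, -48.9, 8.8], [36.2, 0.7, 11.4], [111.8, 52.0, 13.3], [131.9, 55.7, 13.8]] col [81. 80. 79.] (array([703.7, -45.8]), array([125.2, 137.4]), 77.26)
top housing top 747 pct2/50/98 [[40.4, -33.4, 136.5], [46.2, -27.7, 137.8], [78.3, 1.0, 140.8], [112.5, 29.8, 144.5], [119.8, 35.5, 148.2]] col [188. 181. 166.] (array([710.6, -55.8]), array([73.1, 91.8]), 76.28)
side padregion 90 pct2/50/98 [[8.6, -19.7, 82.3], [9.0, -18.1, 86.7], [10.2, -7.4, 107.9], [15.8, 11.1, 123.6], [21.6, 14.7, 124.8]] col [30.  30.5 29. ] (array([650.3, -45.1]), array([36.2, 13.3]), 77.37)
side base 387 pct2/50/98 [[9.0, -56.5, 5.4], [12.1, -54.7, 7.4], [38.4, -37.2, 12.2], [123.0, 27.0, 13.7], [136.4, 43.9, 13.9]] col [77. 78. 79.] (array([689. , -71.2]), array([109.7, 180.5]), 51.31)
side housing top 551 pct2/50/98 [[39.6, -37.4, 136.8], [45.4, -34.3, 139.1], [77.6, -8.2, 142.2], [113.6, 23.1, 146.4], [120.5, 31.7, 150.2]] col [199. 190. 172.] (array([710.8, -59.4]), array([74.5, 91.4]), 77.76)
```

```bash
python3 -c "
from h import *
to(.437,-.271,.206,165.5)"
```

```text
t 0.1 pos [ 0.1853 -0.5173  0.2044] yaw 19.7 -> shift [ 320.  -147.1   -1.6] turn -145.8
```

```bash
python3 -m creep '[[[46,-21,0,0],[46,-21,0,0],[46,-21,0,0],[46,-21,0,0],[46,-21,0,0],[45,-21,0,0],[45,-21,0,0],[0,0,0,-10]]]' 1; python3 -m creep '[[[0,0,0,-10],[0,0,0,-10],[0,0,0,-10],[0,0,0,-10],[0,0,0,-10],[0,0,0,-10],[0,0,0,-10],[0,0,0,-10]]]'; python3 -m creep '[[[0,0,0,-10],[0,0,0,-10],[0,0,0,-10],[0,0,0,-10],[0,0,0,-10],[0,0,0,-6],[0,0,0,0]]]'; python3 -c "
from h import *
to(.437,-.271,.160,165.5)
for n in('side','top'):
    s=snapshot(n);np.savez(n+'1.npz',**s);cv2.imwrite('pics/%s1.png'%n,s['color'][:,:,::-1])
    W,C=cloud(s)
    m=(abs(W[:,0]-.437)<.15)&(abs(W[:,1]+.271)<.15)&(W[:,2]>.19)&(W[:,2]<.26);P=W[m];print(n,m.sum(),rect(P),P.min(0),P.max(0))
"
```

```text
time: 1.1
tool_pos: [0.4389, -0.2688, 0.2048]
ee_rot: [-3.14, -0.0, 0.528]
wrist_force: [-0.9, -1.0, 0.4]
width: 0.0942
time: 2.1
tool_pos: [0.4368, -0.2714, 0.2048]
ee_rot: [-3.141, -0.001, 1.92]
wrist_force: [0.0, -0.9, -0.5]
width: 0.094
time: 2.98
tool_pos: [0.4369, -0.2714, 0.2049]
ee_rot: [3.141, -0.001, 2.891]
wrist_force: [-0.8, -0.0, 0.3]
width: 0.0939
t 2.98 pos [ 0.4369 -0.2714  0.2049] yaw 165.6 -> shift [-0.   0.4 44.9] turn 0.1
side 129 (array([ 421.8, -328.3]), array([ 6.6, 19.2]), 65.82) [ 0.4131873  -0.33267432  0.21443862] [ 0.43172663 -0.32136908  0.25953544]
top 3 (array([ 451.2, -212.3]), array([ 0.3, 15. ]), 75.69) [ 0.44391359 -0.21425085  0.2154424 ] [ 0.45840686 -0.21055472  0.2165183 ]
```

```bash
python3 -m creep '[[[0,0,25,0],[0,0,25,0],[0,0,20,0],[0,0,14,0],[0,0,8,0],[0,0,0,0]]]' 1; python3 -m creep '[[[0,0,2,0],[0,0,1,0],[0,0,0,0]]]'; python3 -c "
from h import *
s=snapshot('side');t=snapshot('top')
a=s['color'][230:350,220:380,::-1];b=t['color'][150:270,290:450,::-1]
cv2.imwrite('pics/g1.png',cv2.convertScaleAbs(np.hstack([cv2.resize(a,(400,300),interpolation=2),cv2.resize(b,(400,300),interpolation=2)]),alpha=1.5,beta=10))"
```

```text
time: 3.82
tool_pos: [0.437, -0.2715, 0.1132]
ee_rot: [3.141, -0.001, 2.892]
wrist_force: [-0.4, -0.3, 0.4]
width: 0.0941
time: 4.2
tool_pos: [0.4373, -0.2717, 0.1108]
ee_rot: [-3.141, 0.001, 2.892]
wrist_force: [-0.1, 0.2, -0.5]
width: 0.0941
```

View pics/g1.png

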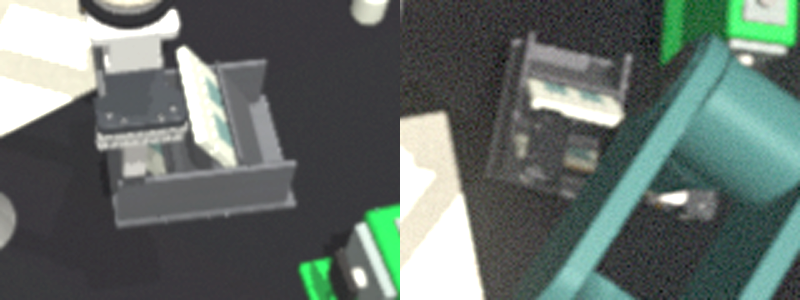

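The left half shows the gripper over the near slot: one finger at about (140,160), just outside the slab's -y edge, and the plain carrier clear of it at (205,110). No contact force yet, so I'm closing.

```bash
python3 -m creep '[[[0,0,0,0],[0,0,0,0],[0,0,0,0],[0,0,0,0],[0,0,0,0],[0,0,0,0]]]' 0;python3 -c "
from h import *
o=get_obs();print(o['tool_pos'],o['wrist_force'],o['wrist_torque'],o['width'])"
```

```text
time: 5.05
tool_pos: [0.4371, -0.2714, 0.1106]
ee_rot: [3.141, 0.0, 2.892]
wrist_force: [-0.2, 1.1, 0.2]
width: 0.0716
[ 0.43712493 -0.27143467  0.11055078] [-0.18740551  1.12790248  0.18529264] [ 0.23520981 -0.16944979  0.0359685 ] 0.07157258142920467
```

```bash
python3 -m creep '[[[2,0,-3.5,0],[3,0,-5.2,0],[5,0,-8.7,0],[0,0,0,0]]]';python3 -m creep '[[[5,0,-8.7,0],[5,0,-8.7,0],[5,0,-8.7,0],[5,0,-8.7,0],[5,0,-8.7,0],[5,0,-8.7,0],[5,0,-8.7,0],[0,0,0,0]]]'; python3 -m creep '[[[2,0,-17,0],[0,0,-20,0],[0,0,-20,0],[0,0,0,0]]]'; python3 -c "
from h import *
s=snapshot('side');t=snapshot('top');np.savez('side2.npz',**s)
cv2.imwrite('pics/g2.png',cv2.convertScaleAbs(np.hstack([cv2.resize(s['color'][150:342,180:372,::-1],(400,400),interpolation=2),cv2.resize(t['color'][120:312,260:452,::-1],(400,400),interpolation=2)]),alpha=1.5,beta=10))"
```

```text
time: 5.55
tool_pos: [0.4272, -0.2694, 0.129]
ee_rot: [-3.141, 0.001, 2.892]
wrist_force: [0.2, 0.4, -2.2]
width: 0.0717
time: 6.55
tool_pos: [0.3937, -0.2608, 0.1899]
ee_rot: [-3.141, 0.002, 2.892]
wrist_force: [0.7, -0.3, -2.1]
width: 0.0712
time: 7.05
tool_pos: [0.3924, -0.2607, 0.2483]
ee_rot: [-3.139, 0.004, 2.892]
wrist_force: [0.6, -0.4, -2.6]
width: 0.0716
```

View pics/g2.png

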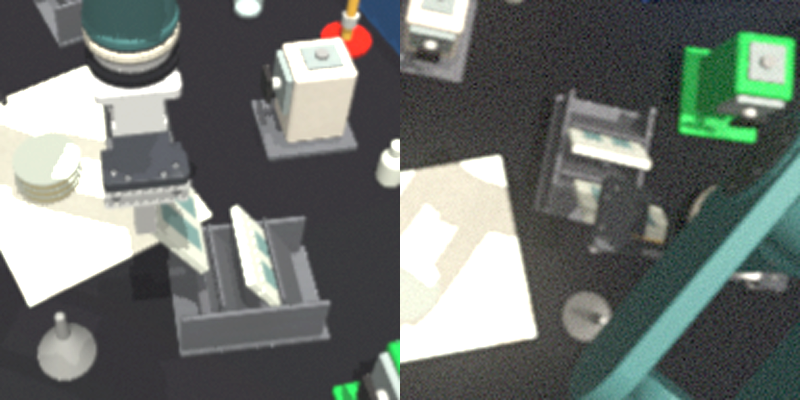

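The carrier is out, still leaning in the grip at about (185,230) in the left half, with plain_1 undisturbed at (255,255). Now I'll measure its lean and position relative to the TCP.

```bash
python3 - <<'E'
from h import *
np.set_printoptions(suppress=True)
o=get_obs();p=o["tool_pos"];psi=o["ee_rot"][2]
W,C=cloud(dict(np.load("side2.npz")))
c,s=np.cos(psi),np.sin(psi); d=W-p
L=np.c_[d[:,0]*c+d[:,1]*s, d[:,0]*s-d[:,1]*c, -d[:,2]]*1000  # tool frame
m=(L[:,2]>0)&(L[:,2]<100)&(abs(L[:,0]+25)<55)&(abs(L[:,1])<80)&(W[:,2]>.145)&(C.min(1)>70)
q=L[m];A=np.c_[q[:,1:],np.ones(len(q))];b=q[:,0];k=np.ones(len(b),bool)
for _ in range(6):
    S=np.linalg.lstsq(A[k],b[k],rcond=None)[0];r=b-A@S;k=abs(r)<max(2,2*np.median(abs(r)))
print(len(q),k.sum(),"x=",S,"lean",np.degrees(np.arctan(S[1])))
print(np.percentile(q[k],[1,5,50,95,99],axis=0).round(1))
E
```

```text
515 417 x= [ -0.0107849   -0.60673483 -14.13829954] lean -31.24664718483738
[[-63.  -37.    1.2]
 [-61.9 -35.9   6.2]
 [-46.8 -11.9  54.1]
 [-17.1  40.6  78.7]
 [-14.5  56.6  81.2]]
```

```bash
python3 -m creep '[[[0,0,0,8],[0,0,0,10],[0,0,0,10],[0,0,0,10],[0,0,0,10],[0,0,0,10],[0,0,0,10],[0,0,0,10]]]';python3 -m creep '[[[0,0,0,9],[0,0,0,1.7],[0,0,0,0]]]';python3 -c "
from h import *
to(.5498,.0099,.2483,77)"
```

```text
time: 8.15
tool_pos: [0.3911, -0.2595, 0.2443]
ee_rot: [-3.139, -0.002, 1.525]
wrist_force: [0.5, -0.0, -1.5]
width: 0.0717
time: 8.52
tool_pos: [0.3913, -0.2597, 0.245]
ee_rot: [-3.14, -0.001, 1.346]
wrist_force: [-0.4, -0.0, -1.8]
width: 0.0719
t 8.53 pos [ 0.3913 -0.2597  0.245 ] yaw 77.1 -> shift [298.2  94.3  -3.3] turn 0.1
```

```bash
python3 -m creep '[[[25,8,0,0],[40,13,0,0],[45,14,0,0],[45,14,0,0],[45,14,0,0],[45,14,0,0],[33,10,0,0],[20,7,0,0]]]';python3 -m creep '[[[0,0,15,0],[0,0,25,0],[0,0,25,0],[0,0,25,0],[0,0,15,0],[0,0,2,0],[0,0,0,0]]]';python3 -c "
from h import *
to(.5498,.0099,.1373,77)
s=snapshot('side');t=snapshot('top');np.savez('side3.npz',**s);np.savez('top3.npz',**t)
cv2.imwrite('pics/g3.png',cv2.convertScaleAbs(np.hstack([cv2.resize(s['color'][110:238,230:358,::-1],(400,400),interpolation=2),cv2.resize(t['color'][80:208,190:318,::-1],(400,400),interpolation=2)]),alpha=1.4,beta=10))"
```

```text
time: 9.52
tool_pos: [0.5507, 0.0107, 0.2453]
ee_rot: [-3.141, 0.0, 1.347]
wrist_force: [0.9, 0.1, -2.1]
width: 0.0716
time: 10.4
tool_pos: [0.5505, 0.0088, 0.1395]
ee_rot: [3.14, 0.0, 1.343]
wrist_force: [0.1, 0.4, -1.1]
width: 0.0716
t 10.4 pos [0.5505 0.0088 0.1395] yaw 77.0 -> shift [ 0.9 -1.   2.2] turn -0.0
```

View pics/g3.png

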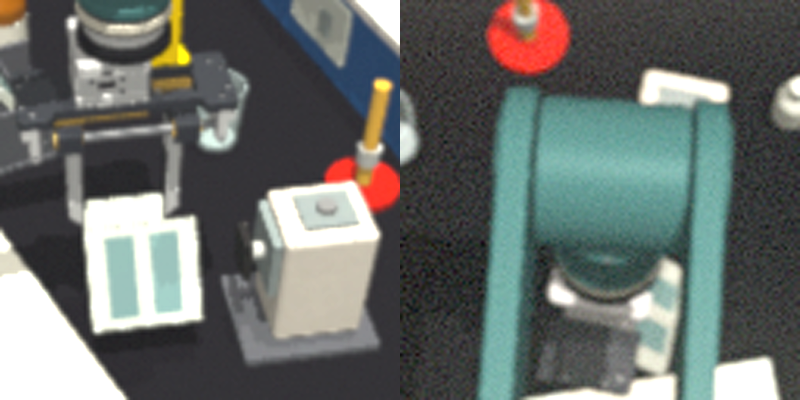

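The side crop shows the carrier from face-on, from (85,200) to (200,330), with its notched edge towards the pad at (245,250). I'll get the carrier's offset from the pad out of this single view, so the camera bias cancels.

```bash
cat > rel.py <<'E'
from h import *
import sys
np.set_printoptions(suppress=True)
def rel(f,zmin=.045):
    W,C=cloud(dict(np.load(f)))
    a=np.radians(-13);R=np.array([[np.cos(a),np.sin(a)],[-np.sin(a),np.cos(a)]])
    Q=np.c_[(W[:,:2]-[.6446,-.0417])@R.T,W[:,2]]*1000
    pad=Q[(abs(Q[:,0]-1)<4)&(abs(Q[:,1])<30)&(Q[:,2]>70)&(Q[:,2]<130)&(C.max(1)<90)]
    print("pad n",len(pad),np.percentile(pad,[5,50,95],axis=0).round(1).tolist())
    m=(Q[:,0]>-160)&(Q[:,0]<-3)&(abs(Q[:,1])<70)&(Q[:,2]>zmin*1000)&(Q[:,2]<160)&(C.min(1)>75)
    q=Q[m]; A=np.c_[q[:,0],q[:,2],np.ones(len(q))];b=q[:,1];k=np.ones(len(b),bool)
    for _ in range(6):
        S=np.linalg.lstsq(A[k],b[k],rcond=None)[0];r=b-A@S;k=abs(r)<max(2,2*np.median(abs(r)))
    r=q[k];print("face n",len(q),k.sum(),"y=a*x+b*z+c",S.round(3),"yawerr",np.degrees(np.arctan(S[0])).round(1),"lean",np.degrees(np.arctan(S[1])).round(1))
    print("x pct",np.percentile(r[:,0],[1,5,50,95,99]).round(1),"z",np.percentile(r[:,2],[1,5,95,99]).round(1))
    xs=[np.percentile(r[abs(r[:,2]-z)<6,0],97).round(1) for z in(70,90,100)]; print("edge x at z70,90,100",xs)
    b0=np.array([-10,100,1])@S; print("visible face y at pad, z=100:",b0.round(1))
if __name__=="__main__": rel(sys.argv[1])
E
python3 rel.py side3.npz; python3 rel.py top3.npz
```

```text
pad n 70 [[-0.1, -18.2, 83.3], [0.8, -6.1, 107.6], [4.6, 13.0, 125.1]]
face n 1440 1173 y=a*x+b*z+c [ -0.011   0.597 -68.078] yawerr -0.6 lean 30.8
x pct [-138.8 -134.9  -93.2  -45.8  -41. ] z [ 56.1  60.5 152.3 157.4]
edge x at z70,90,100 [np.float64(-43.6), np.float64(-41.8), np.float64(-43.8)]
visible face y at pad, z=100: -8.3Traceback (most recent call last):
  File "rel.py", line 18, in <module>
    if __name__=="__main__": rel(sys.argv[1])
                             ~~~^^^^^^^^^^^^^
  File "rel.py", line 9, in rel
    print("pad n",len(pad),np.percentile(pad,[5,50,95],axis=0).round(1).tolist())
                           ~~~~~~~~~~~~~^^^^^^^^^^^^^^^^^^^^^^
    return _quantile_unchecked(
        a, q, axis, out, overwrite_input, method, keepdims, weights)
    return _ureduce(a,
                    func=_quantile_ureduce_func,
    ...<5 lines>...
                    overwrite_input=overwrite_input,
                    method=method)
    r = func(a, **kwargs)
    result = _quantile(arr,
                       quantiles=q,
    ...<2 lines>...
                       out=out,
                       weights=wgt)
    slices_having_nans = np.isnan(arr[-1, ...])
                                  ~~~^^^^^^^^^
IndexError: index -1 is out of bounds for axis 0 with size 0
```

```bash
python3 -m creep '[[[0,5,1,0],[0.5,12,1,0],[0,12,0,0],[0,7,0,0],[0,0,0,0],[0,0,0,0]]]';python3 -c "
from h import *
s=snapshot('side');np.savez('side4.npz',**s)
f=[]
for i in range(4): snapshot('side');f.append(get_obs()['wrist_force'])
print(np.mean(f,0))";python3 rel.py side4.npz
```

```text
time: 11.25
tool_pos: [0.5852, 0.0016, 0.1366]
ee_rot: [-3.141, 0.0, 1.344]
wrist_force: [0.1, 0.0, -1.6]
width: 0.0718
[-0.09748201  0.01402514 -1.93425116]
pad n 57 [[-0.0, -17.9, 84.8], [1.0, -8.2, 109.7], [4.3, 10.8, 124.4]]
face n 1423 1138 y=a*x+b*z+c [ -0.002   0.601 -65.12 ] yawerr -0.1 lean 31.0
x pct [-103.7  -99.7  -56.4  -10.1   -5.3] z [ 54.   58.1 149.6 154.2]
edge x at z70,90,100 [np.float64(-7.9), np.float64(-6.4), np.float64(-9.3)]
visible face y at pad, z=100: -5.0
```

```bash
python3 -m creep '[[[-1.5,3,-1,0],[0,5,0,0],[0,5,0,0],[0,3,0,0],[0,0,0,0],[0,0,0,0]]]';python3 -c "
from h import *
s=snapshot('side');np.savez('side5.npz',**s)
f=[]
for i in range(4): snapshot('side');f.append(get_obs()['wrist_force'])
print(np.mean(f,0),get_obs()['tool_pos'])";python3 rel.py side5.npz
```

```text
time: 12.25
tool_pos: [0.6004, -0.0034, 0.1377]
ee_rot: [-3.141, 0.0, 1.344]
wrist_force: [-3.3, 0.4, -0.0]
width: 0.0715
[-2.64013481  0.39517593 -0.2047241 ] [ 0.60041017 -0.00340573  0.13762975]Traceback (most recent call last):
  File "rel.py", line 18, in <module>
    if __name__=="__main__": rel(sys.argv[1])
                             ~~~^^^^^^^^^^^^^
  File "rel.py", line 9, in rel
    print("pad n",len(pad),np.percentile(pad,[5,50,95],axis=0).round(1).tolist())
                           ~~~~~~~~~~~~~^^^^^^^^^^^^^^^^^^^^^^
    return _quantile_unchecked(
        a, q, axis, out, overwrite_input, method, keepdims, weights)
    return _ureduce(a,
                    func=_quantile_ureduce_func,
    ...<5 lines>...
                    overwrite_input=overwrite_input,
                    method=method)
    r = func(a, **kwargs)
    result = _quantile(arr,
                       quantiles=q,
    ...<2 lines>...
                       out=out,
                       weights=wgt)
    slices_having_nans = np.isnan(arr[-1, ...])
                                  ~~~^^^^^^^^^
IndexError: index -1 is out of bounds for axis 0 with size 0
```

```bash
python3 -m creep '[[[0,1.5,0,0],[0,0,0,0],[0,0,0,0]]]';sed -i 's/^    print("pad n.*$/    if len(pad): print("pad n",len(pad),np.percentile(pad,[5,50,95],axis=0).round(1).tolist())/;s/Q\[:,0\]<-3/Q[:,0]<25/' rel.py; python3 -c "
from h import *
s=snapshot('side');np.savez('side5.npz',**s)
f=[]
for i in range(5): snapshot('side');f.append(get_obs()['wrist_force'])
print(np.mean(f,0),get_obs()['tool_pos'])
cv2.imwrite('pics/g5.png',cv2.convertScaleAbs(cv2.resize(s['color'][120:216,250:378,::-1],(800,600),interpolation=2),alpha=1.4,beta=10))";python3 rel.py side5.npz
```

```text
time: 12.88
tool_pos: [0.602, -0.0038, 0.1376]
ee_rot: [-3.141, 0.0, 1.344]
wrist_force: [-2.8, 1.3, -0.8]
width: 0.0719
[-2.72229498  0.39562092 -0.81332067] [ 0.60201357 -0.00379156  0.13766899]
face n 1481 1212 y=a*x+b*z+c [ -0.01    0.598 -67.513] yawerr -0.6 lean 30.9
x pct [-85.9 -81.5 -39.1   8.5  13.5] z [ 54.   58.6 150.3 155.5]
edge x at z70,90,100 [np.float64(10.3), np.float64(10.7), np.float64(11.4)]
visible face y at pad, z=100: -7.6
```

View pics/g5.png

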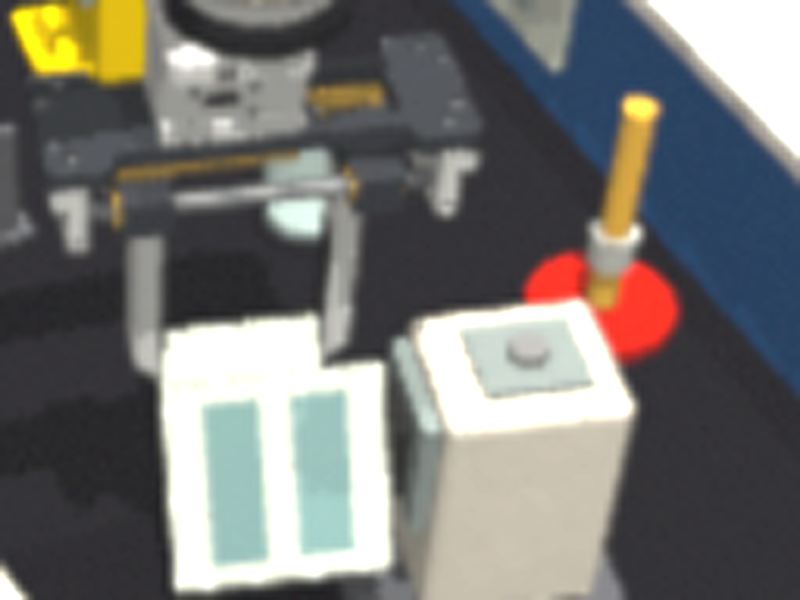

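Mark A is in. The edge sits about 11 mm past the pad's rest position at pixel (390,465), lateral error is about 0, and 2.7 N agrees with that depth. Joint 6 can't reach the opposite heading with this grasp, so I'll put the carrier back in the dry slot and regrasp it turned by 180°.

```bash
python3 -m creep '[[[0,-5,0,0],[0,-15,0,0],[0,-25,0,0],[0,-15,-10,0],[0,0,-30,0],[0,0,-40,0],[0,0,-30,0],[0,0,0,0]]]';python3 -c "
from h import *
to(.3924,-.2607,.2483,77)"
```

```text
time: 14.18
tool_pos: [0.5458, 0.0096, 0.2521]
ee_rot: [3.132, -0.001, 1.344]
wrist_force: [0.5, -0.1, -1.8]
width: 0.0716
t 14.18 pos [0.5458 0.0096 0.2521] yaw 77.0 -> shift [-297.8  -88.7    3.8] turn 0.0
```

```bash
python3 -m creep '[[[-25,-8,0,0],[-40,-12,0,0],[-45,-13,0,0],[-45,-13,0,0],[-45,-13,0,0],[-45,-13,0,0],[-33,-10,0,0],[-20,-7,0,0]]]';python3 -m creep '[[[0,0,0,-8],[0,0,0,-10],[0,0,0,-10],[0,0,0,-10],[0,0,0,-10],[0,0,0,-10],[0,0,0,-10],[0,0,0,-10]]]';python3 -m creep '[[[0,0,0,-9],[0,0,0,-1.7],[0,0,0,0],[0,0,0,0]]]';python3 -c "
from h import *
to(.3937,-.2608,.1899,165.7)"
```

```text
time: 15.18
tool_pos: [0.3886, -0.2618, 0.246]
ee_rot: [-3.14, -0.0, 1.342]
wrist_force: [0.4, 0.1, -1.6]
width: 0.0714
time: 16.18
tool_pos: [0.3895, -0.2604, 0.2459]
ee_rot: [3.141, -0.002, 2.711]
wrist_force: [-0.2, -0.4, -1.7]
width: 0.0716
time: 16.68
tool_pos: [0.3898, -0.2606, 0.2474]
ee_rot: [3.142, -0.0, 2.891]
wrist_force: [-0.1, 0.5, -2.1]
width: 0.0717
t 16.68 pos [ 0.3898 -0.2606  0.2474] yaw 165.6 -> shift [-3.8  0.7 57.5] turn -0.1
```

```bash
python3 -m creep '[[[-2,0.5,15,0],[-2,0,20,0],[0,0,15,0],[0,0,7,0],[0,0,0,0]]]';python3 -c "
from h import *
to(.3937,-.2608,.1899,165.7);to(.4371,-.2714,.1106,165.7)"
```

```text
time: 17.3
tool_pos: [0.3936, -0.2609, 0.1901]
ee_rot: [3.141, -0.001, 2.892]
wrist_force: [-0.5, 0.0, -1.9]
width: 0.0716
t 17.3 pos [ 0.3936 -0.2609  0.1901] yaw 165.7 -> shift [-0.   0.1  0.2] turn -0.0
t 17.3 pos [ 0.3936 -0.2609  0.1901] yaw 165.7 -> shift [-44.7   0.5  79.5] turn -0.0
```

```bash
python3 -m creep '[[[-3,0,5.3,0],[-5,0,9,0],[-5,0,9,0],[-4,0,7,0],[0,0,0,0]]]';python3 -m creep '[[[-5.5,0,9.8,0],[-5.5,0,9.8,0],[-5.5,0,9.8,0],[-4,0,7,0],[0,0,0,0]]]';python3 -c "
from h import *
to(.4371,-.2714,.1106,165.7)"
```

```text
time: 17.92
tool_pos: [0.4102, -0.265, 0.1593]
ee_rot: [3.141, -0.002, 2.892]
wrist_force: [0.1, -0.4, -1.8]
width: 0.0719
time: 18.55
tool_pos: [0.4302, -0.2701, 0.1231]
ee_rot: [3.141, -0.001, 2.892]
wrist_force: [-0.8, -0.3, -2.1]
width: 0.0717
t 18.55 pos [ 0.4302 -0.2701  0.1231] yaw 165.7 -> shift [-7.   0.5 12.5] turn 0.0
```

```bash
python3 -m creep '[[[-4,0,7,0],[-3,0,5,0],[0,0,0,0],[0,0,0,0]]]';python3 -m creep '[[[0,0,0,0],[0,0,0,0],[0,0,0,0],[0,0,0,0]]]' 1;python3 -m creep '[[[0,0,-15,0],[0,0,-25,0],[0,0,-25,0],[0,0,0,10],[0,0,0,10],[0,0,0,10],[0,0,0,10],[0,0,0,10]]]';python3 -m creep '[[[0,0,0,10],[0,0,0,10],[0,0,0,10],[0,0,0,10],[0,0,0,10],[0,0,0,10],[0,0,0,10],[0,0,0,10]]]';python3 -m creep '[[[0,0,0,10],[0,0,0,10],[0,0,0,10],[0,0,0,10],[0,0,0,10],[0,0,0,0]]]';python3 -c "
from h import *
to(.4371,-.2714,.1106,-14.5)
s=snapshot('side');np.savez('side6.npz',**s)
W,C=cloud(s);m=(W[:,0]>.40)&(W[:,0]<.475)&(W[:,1]>-.34)&(W[:,1]<-.19)&(W[:,2]>.085)&(W[:,2]<.14)&(C.min(1)>120);print(m.sum(),rect(W[m]),W[m].max(0))"
```

```text
time: 19.05
tool_pos: [0.437, -0.2721, 0.1122]
ee_rot: [-3.141, 0.0, 2.892]
wrist_force: [0.3, 0.5, -1.5]
width: 0.0719
time: 19.55
tool_pos: [0.4371, -0.2722, 0.1123]
ee_rot: [-3.141, 0.0, 2.892]
wrist_force: [-0.2, 0.2, 1.1]
width: 0.0938
time: 20.55
tool_pos: [0.4373, -0.2723, 0.1784]
ee_rot: [3.141, 0.002, 2.014]
wrist_force: [0.8, 0.1, 0.1]
width: 0.0942
time: 21.55
tool_pos: [0.4373, -0.2723, 0.1784]
ee_rot: [3.14, -0.0, 0.617]
wrist_force: [-0.3, -0.4, 0.4]
width: 0.0938
time: 22.3
tool_pos: [0.4373, -0.2723, 0.1782]
ee_rot: [3.141, -0.001, -0.248]
wrist_force: [-0.4, 0.8, 0.2]
width: 0.0939
t 22.3 pos [ 0.4373 -0.2723  0.1782] yaw -14.2 -> shift [-0.4 -0.8 67.6] turn 0.3
52 (array([ 444.7, -285.9]), array([51.3, 32.1]), 74.32) [ 0.45745931 -0.25708419  0.13005799]
```

```bash
python3 -m creep '[[[0,-0.5,20,0.3],[0,0,25,0],[0,0,15,0],[0,0,7,0],[0,0,0,0],[0,0,0,0]]]';python3 -m creep '[[[0,0,0,0],[0,0,0,0],[0,0,0,0],[0,0,0,0],[0,0,0,0]]]' 0; python3 -m creep '[[[-2,0,-3.5,0],[-3,0,-5.2,0],[-5,0,-8.7,0],[-5,0,-8.7,0],[-5,0,-8.7,0],[-5,0,-8.7,0],[-5,0,-8.7,0],[0,0,0,0]]]';python3 -m creep '[[[-5,0,-8.7,0],[-5,0,-8.7,0],[-5,0,-8.7,0],[-3,0,-15,0],[0,0,-20,0],[0,0,-22,0],[0,0,0,0]]]';python3 -c "
from h import *
to(.3924,-.2607,.2483,77)
s=snapshot('side');np.savez('side7.npz',**s)"
```

```text
time: 23.1
tool_pos: [0.4377, -0.272, 0.1111]
ee_rot: [3.141, -0.002, -0.255]
wrist_force: [0.1, -1.1, 0.3]
width: 0.0941
time: 23.72
tool_pos: [0.4372, -0.2718, 0.1104]
ee_rot: [3.141, -0.001, -0.255]
wrist_force: [-0.8, -0.2, 2.0]
width: 0.0715
time: 24.72
tool_pos: [0.4079, -0.2642, 0.1633]
ee_rot: [3.141, -0.001, -0.255]
wrist_force: [1.1, 0.1, -1.8]
width: 0.0714
time: 25.6
tool_pos: [0.3915, -0.2603, 0.2483]
ee_rot: [3.139, -0.005, -0.255]
wrist_force: [-0.5, 1.1, -2.1]
width: 0.0714
t 25.6 pos [ 0.3915 -0.2603  0.2483] yaw -14.6 -> shift [ 0.9  0.2 -0. ] turn -91.6
```

```bash
python3 -m creep '[[[0,0,0,-8],[0,0,0,-10],[0,0,0,-10],[0,0,0,-10],[0,0,0,-10],[0,0,0,-10],[0,0,0,-10],[0,0,0,-10]]]';python3 -m creep '[[[0,0,0,-10],[0,0,0,-3.6],[0,0,0,0]]]';python3 -c "
from h import *
to(.5643,-.0514,.2483,77)"
```

```text
time: 26.65
tool_pos: [0.3902, -0.2592, 0.244]
ee_rot: [-3.139, -0.001, 1.112]
wrist_force: [-0.1, 0.1, -1.8]
width: 0.0719
time: 27.02
tool_pos: [0.3903, -0.2592, 0.2442]
ee_rot: [-3.14, -0.001, 1.343]
wrist_force: [-0.1, -0.7, -1.8]
width: 0.0713
t 27.02 pos [ 0.3903 -0.2592  0.2442] yaw 77.0 -> shift [241.7 122.6  -4.1] turn -0.0
```

```bash
python3 -m creep '[[[21,11,0,0],[32,16,0,0],[36,18,0,0],[36,18,0,0],[36,18,0,0],[36,18,0,0],[28,15,0,0],[17,8,0,0]]]';python3 -m creep '[[[0,0,15,0],[0,0,25,0],[0,0,25,0],[0,0,25,0],[0,0,14,0],[0,0,2,0],[0,0,0,0]]]';python3 -c "
from h import *
to(.5643,-.0514,.1377,77)
s=snapshot('side');t=snapshot('top');np.savez('side8.npz',**s)
cv2.imwrite('pics/g8.png',cv2.convertScaleAbs(np.hstack([cv2.resize(s['color'][130:226,230:358,::-1],(533,400),interpolation=2)]),alpha=1.4,beta=10))";python3 rel.py side8.npz
```

```text
time: 28.02
tool_pos: [0.5644, -0.05, 0.2443]
ee_rot: [-3.14, 0.0, 1.344]
wrist_force: [0.7, -0.6, -2.5]
width: 0.0717
time: 28.9
tool_pos: [0.5642, -0.0516, 0.1401]
ee_rot: [3.14, 0.0, 1.343]
wrist_force: [0.2, 0.3, -2.1]
width: 0.0712
t 28.9 pos [ 0.5642 -0.0516  0.1401] yaw 77.0 -> shift [0.2 0.  2.4] turn -0.0
pad n 68 [[-0.2, -17.2, 83.5], [0.9, -6.0, 107.3], [4.5, 14.0, 124.0]]
face n 410 245 y=a*x+b*z+c [-0.005 -0.577 53.669] yawerr -0.3 lean -30.0
x pct [-139.4 -136.1  -86.2  -32.2   21.8] z [ 59.4  67.1 155.2 158.9]
edge x at z70,90,100 [np.float64(-42.6), np.float64(-16.5), np.float64(19.8)]
visible face y at pad, z=100: -4.0
```

View pics/g8.png

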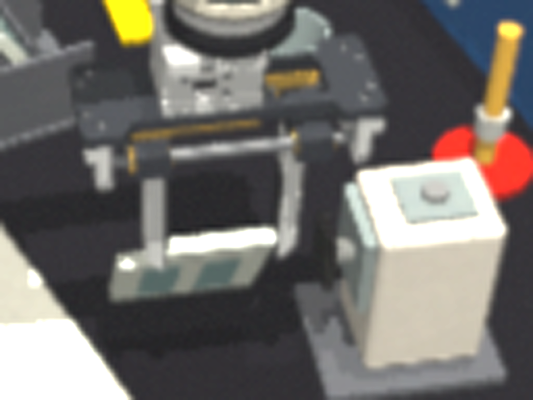

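The carrier is turned round: edge B faces the pad at (335,245) and the slab runs from (110,265) to (275,240). I'll refit without the marker points.

```bash
sed 's/Q\[:,0\]<25/Q[:,0]<-37/;s/C.min(1)>75/C.min(1)>60/' rel.py > rel2.py; python3 rel2.py side8.npz; python3 - <<'E'
from h import *
W,C=cloud(dict(np.load("side8.npz")))
a=np.radians(-13);R=np.array([[np.cos(a),np.sin(a)],[-np.sin(a),np.cos(a)]])
Q=np.c_[(W[:,:2]-[.6446,-.0417])@R.T,W[:,2]]*1000
m=(Q[:,0]>-125)&(Q[:,0]<-50)&(abs(Q[:,1])<70)&(C.min(1)>60)
for z in range(60,161,10):
    k=m&(abs(Q[:,2]-z)<5); print(z,k.sum(),np.percentile(Q[k,1],[10,50,90]).round(1) if k.sum() else "")
E
```

```text
pad n 68 [[-0.2, -17.2, 83.5], [0.9, -6.0, 107.3], [4.5, 14.0, 124.0]]
face n 390 271 y=a*x+b*z+c [-0.006 -0.583 54.132] yawerr -0.3 lean -30.2
x pct [-139.3 -135.9  -87.6  -43.9  -40.5] z [ 52.3  57.4 154.5 157.9]
edge x at z70,90,100 [np.float64(-43.0), np.float64(-44.4), np.float64(-42.7)]
visible face y at pad, z=100: -4.1
60 12 [17.4 18.9 21.7]
70 10 [11.3 13.1 14.9]
80 11 [5.7 7.9 8.8]
90 8 [0.7 2.  3.9]
100 12 [-6.6 -4.7 -1.6]
110 17 [-12.  -10.2  -7.5]
120 25 [-17.1 -15.3 -13.8]
130 26 [-23.  -21.1 -18.3]
140 25 [-29.9 -26.4 -24.4]
150 54 [-36.5 -33.3 -30.8]
160 78 [-37.2 -31.4 -27. ]
```

```bash
python3 -m creep '[[[-1,5,1,0],[0,12,1,0],[0,12,0.3,0],[0,7,0,0],[0,0,0,0],[0,0,0,0]]]';python3 -m creep '[[[0,3,0,0],[0,5,0,0],[0,5,0,0],[0,2,0,0],[0,0,0,0],[0,0,0,0]]]';python3 -c "
from h import *
f=[]
for i in range(6): s=snapshot('side');f.append(get_obs()['wrist_force'])
np.savez('side9.npz',**s)
print(np.mean(f,0),get_obs()['tool_pos']);to(.614,-.063,.1377,77)"; sed 's/Q\[:,0\]<25/Q[:,0]<12/;s/C.min(1)>75/C.min(1)>60/;s/abs(Q\[:,1\])<70/abs(Q[:,1]+20)<35/' rel.py > rel3.py; python3 rel3.py side9.npz
```

```text
time: 29.75
tool_pos: [0.5987, -0.0602, 0.1369]
ee_rot: [-3.141, 0.0, 1.344]
wrist_force: [-0.6, -1.2, -2.4]
width: 0.0719
time: 30.5
tool_pos: [0.6132, -0.0636, 0.137]
ee_rot: [-3.141, 0.0, 1.344]
wrist_force: [-2.0, 0.2, 0.6]
width: 0.0718
[-3.16901749  0.36505252 -0.74383351] [ 0.61330408 -0.06361028  0.13703232]
t 30.8 pos [ 0.6133 -0.0636  0.137 ] yaw 77.0 -> shift [ 0.8  0.5 -0.7] turn -0.0
pad n 1 [[-1.9, 7.7, 78.0], [-1.9, 7.7, 78.0], [-1.9, 7.7, 78.0]]
face n 363 238 y=a*x+b*z+c [-0.004 -0.58  51.741] yawerr -0.3 lean -30.1
x pct [-89.5 -85.  -36.5   6.7  10.7] z [ 66.9  71.8 152.5 157. ]
edge x at z70,90,100 [np.float64(7.1), np.float64(7.4), np.float64(9.0)]
visible face y at pad, z=100: -6.3
```

```bash
python3 -m creep '[[[0,1,0,0],[0,0,0,0],[0,0,0,0],[0,0,0,0]]]';python3 -c "
from h import *
f=[]
for i in range(6): s=snapshot('side');f.append(get_obs()['wrist_force'])
print(np.mean(f,0),get_obs()['tool_pos'])"; python3 -m creep '[[[0,-5,0,0],[0,-15,0,0],[0,-25,0,0],[0,-15,-10,0],[0,0,-30,0],[0,0,-40,0],[0,0,-30,0],[0,0,0,0]]]'; python3 - <<'E'
from h import *
# store-rack geometry from both initial views: wall lines in a rack frame
np.set_printoptions(suppress=True)
for n in("top","side"):
    W,C=cloud(dict(np.load(n+"0.npz")))
    for yaw,nm,o in((-14.4,"dry",(.52,-.278)),(4.1,"store",(.52,.309))):
        a=np.radians(yaw);R=np.array([[np.cos(a),np.sin(a)],[-np.sin(a),np.cos(a)]])
        Q=np.c_[(W[:,:2]-o)@R.T,W[:,2]]*1000
        dark=C.min(1)<110
        out=[]
        for s in(-1,1):
            q=Q[dark&(Q[:,2]>74)&(Q[:,2]<84)&(abs(Q[:,0])<70)&(abs(Q[:,1]*s-57)<9)]
            out.append((len(q),np.median(q[:,1]).round(1),np.degrees(np.polyfit(q[:,0],q[:,1],1)[0]).round(2)))
        f=Q[(C.min(1)>110)&(abs(Q[:,1])<45)&(Q[:,2]>90)&(Q[:,2]<120)&(Q[:,0]>-45)&(Q[:,0]<40)]
        A=np.c_[f[:,1:],np.ones(len(f))]; S=np.linalg.lstsq(A,f[:,0],rcond=None)[0]
        out.append(("far slab",len(f),np.degrees(-np.arctan(S[0])).round(2),"x at z100",(S@[0,100,1]).round(1)))
        b=Q[(Q[:,2]>8)&(Q[:,2]<80)&(abs(Q[:,1])<62)&(abs(Q[:,0])<110)]
        out.append(("x ext",np.percentile(b[:,0],[.5,2,98,99.5]).round(1)))
        print(n,nm,out)
E
python3 -c "
from h import *
get_obs();to(.45,.31,.25,4)"
```

```text
time: 31.3
tool_pos: [0.6144, -0.0639, 0.137]
ee_rot: [-3.141, 0.0, 1.344]
wrist_force: [-3.2, 1.2, -0.6]
width: 0.0715
[-2.93691593  0.05068427 -0.97077319] [ 0.61441554 -0.0638487   0.13704998]
time: 32.6
tool_pos: [0.558, -0.0507, 0.2514]
ee_rot: [3.132, -0.0, 1.344]
wrist_force: [0.1, -0.1, -1.2]
width: 0.0718
top dry [(78, np.float64(-53.6), np.float64(-0.34)), (135, np.float64(57.5), np.float64(0.32)), ('far slab', 128, np.float64(-0.23), 'x at z100', np.float64(0.4)), ('x ext', array([-94.8, -93. ,  69.7,  75.2]))]
top store [(127, np.float64(-54.0), np.float64(-0.22)), (109, np.float64(57.3), np.float64(-0.12)), ('far slab', 136, np.float64(-0.02), 'x at z100', np.float64(0.2)), ('x ext', array([-95.3, -93.7,  70.4,  75. ]))]
side dry [(231, np.float64(-57.4), np.float64(-0.96)), (111, np.float64(53.8), np.float64(-0.12)), ('far slab', 154, np.float64(-0.44), 'x at z100', np.float64(2.0)), ('x ext', array([-94.7, -93. ,  73.2,  77. ]))]
side store [(105, np.float64(-57.2), np.float64(0.03)), (65, np.float64(54.6), np.float64(0.28)), ('far slab', 20, np.float64(-0.32), 'x at z100', np.float64(1.2)), ('x ext', array([-96.1, -94.4,  68. ,  72.9]))]
t 32.6 pos [ 0.558  -0.0507  0.2514] yaw 77.0 -> shift [ 327.1 -186.4    1.4] turn 73.0
```

Mark B is done: 2.9 to 3.2 N, so the pad is about 11–12 mm in. The two racks give matching readings in their own frames, so the store home pose follows from the dry pick pose: TCP (0.439, 0.288, 0.110), yaw 4°. Heading there now.

```bash
python3 -m creep '[[[22,-18,0,0],[36,-29,0,0],[44,-36,0,0],[44,-36,0,0],[44,-36,0,0],[44,-36,0,0],[34,-27,0,0],[22,-18,0,0]]]';python3 -m creep '[[[0,0,0,8],[0,0,0,10],[0,0,0,10],[0,0,0,10],[0,0,0,10],[0,0,0,10],[0,0,0,10],[0,0,0,5]]]';python3 -m creep '[[[0,0,0,0],[0,0,0,0]]]'; python3 -c "
from h import *
to(.3937,.2852,.189,4)
s=snapshot('side');t=snapshot('top');np.savez('side10.npz',**s);np.savez('top10.npz',**t)
cv2.imwrite('pics/g10.png',cv2.convertScaleAbs(np.hstack([cv2.resize(s['color'][80:208,150:278,::-1],(400,400),interpolation=2),cv2.resize(t['color'][140:268,80:208,::-1],(400,400),interpolation=2)]),alpha=1.4,beta=10))"
```

```text
time: 33.6
tool_pos: [0.3897, 0.2869, 0.2453]
ee_rot: [-3.14, 0.001, 1.346]
wrist_force: [0.1, 0.4, -2.6]
width: 0.0717
time: 34.6
tool_pos: [0.3908, 0.2851, 0.2451]
ee_rot: [3.141, 0.002, 0.066]
wrist_force: [-1.0, -0.1, -2.2]
width: 0.0717
time: 34.85
tool_pos: [0.391, 0.2852, 0.2461]
ee_rot: [3.141, 0.001, 0.071]
wrist_force: [0.1, 0.2, -2.7]
width: 0.0714
t 34.85 pos [0.391  0.2852 0.2461] yaw 4.1 -> shift [ 2.7  0.2 57.1] turn 0.1
```

View pics/g10.png

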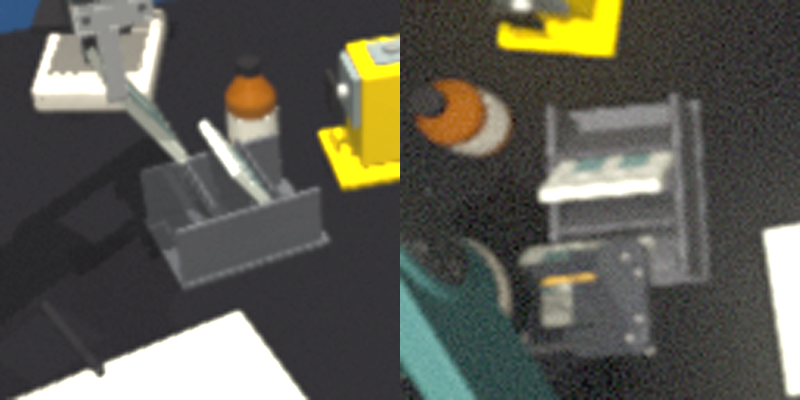

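The carrier at (150,120) in the left half hangs parallel to plain_2 and above the empty near slot. Lowering it to the slot mouth, then in along the slant.

```bash
python3 -m creep '[[[1.5,0,15,0],[1,0,20,0],[0,0,15,0],[0,0,7,0],[0,0,0,0]]]';python3 -c "
from h import *
to(.3937,.2852,.189,4);to(.4391,.2884,.1104,4)"
```

```text
time: 35.58
tool_pos: [0.3935, 0.2853, 0.1894]
ee_rot: [3.141, 0.001, 0.07]
wrist_force: [-0.3, -0.8, -2.0]
width: 0.0715
t 35.58 pos [0.3935 0.2853 0.1894] yaw 4.0 -> shift [0.2 0.2 0.4] turn 0.0
t 35.58 pos [0.3935 0.2853 0.1894] yaw 4.0 -> shift [45.7  0.1 79. ] turn 0.0
```

```bash
python3 -m creep '[[[3,0,5.3,0],[5,0,8.7,0],[4,0,7,0],[0,0,0,0]]]';python3 -c "
from h import *
s=snapshot('side');t=snapshot('top')
print(get_obs()['wrist_force'],get_obs()['wrist_torque']);to(.4391,.2884,.1104,4)"
```

```text
time: 36.08
tool_pos: [0.4056, 0.286, 0.1679]
ee_rot: [3.141, 0.002, 0.069]
wrist_force: [0.4, 0.4, -1.1]
width: 0.0716
[-0.34433419 -0.45981842 -2.18795281] [-0.01651191  0.09596239  0.00585027]
t 36.17 pos [0.4057 0.2863 0.1689] yaw 4.0 -> shift [33.4  0.2 58.5] turn -0.0
```

No extra force, so I'm continuing in small steps.

```bash
python3 -m creep '[[[4,0,7,0],[5,0,8.7,0],[4,0,7,0],[0,0,0,0]]]';python3 -c "
from h import *
o=get_obs();print(o['wrist_force'],o['wrist_torque']);to(.4391,.2884,.1104,4)"
```

```text
time: 36.67
tool_pos: [0.4186, 0.2869, 0.145]
ee_rot: [3.141, 0.002, 0.069]
wrist_force: [-1.4, -0.4, -1.4]
width: 0.0715
[-1.36744864 -0.37919735 -1.37729322] [-0.05156259  0.05067875 -0.01538699]
t 36.67 pos [0.4186 0.2869 0.145 ] yaw 4.0 -> shift [20.5 -0.1 34.6] turn -0.0
```

```bash
python3 -m creep '[[[4,0,7,0],[5,0,8.7,0],[4,0,7,0],[0,0,0,0]]]';python3 -c "
from h import *
o=get_obs();print(o['wrist_force'],o['wrist_torque']);to(.4391,.2884,.1104,4)"
```

```text
time: 37.17
tool_pos: [0.4316, 0.2879, 0.1226]
ee_rot: [3.141, 0.001, 0.07]
wrist_force: [0.6, -0.3, -0.9]
width: 0.0715
[ 0.63052045 -0.27447622 -0.94319651] [-0.10390251  0.08139767 -0.00779357]
t 37.17 pos [0.4316 0.2879 0.1226] yaw 4.0 -> shift [ 7.5 -0.  12.2] turn -0.0
```

```bash
python3 -m creep '[[[3.5,0,6,0],[3,0,5,0],[0,0,0,0],[0,0,0,0]]]'; python3 -m creep '[[[0.5,0,1,0],[0.5,0,1,0],[0,0,0,0],[0,0,0,0]]]'; python3 -c "
from h import *
f=[]
for i in range(4): s=snapshot('side');f.append(get_obs()['wrist_force'])
print(np.mean(f,0));to(.4391,.2884,.1104,4)"
```

```text
time: 37.67
tool_pos: [0.4382, 0.2886, 0.1127]
ee_rot: [3.142, -0.0, 0.07]
wrist_force: [-0.2, 0.2, -2.2]
width: 0.0715
time: 38.17
tool_pos: [0.4391, 0.2887, 0.1111]
ee_rot: [-3.141, -0.0, 0.07]
wrist_force: [-1.9, -0.1, 1.0]
width: 0.0718
[-1.88542862 -0.79150117  1.99545568]
t 38.38 pos [0.4391 0.2887 0.1111] yaw 4.0 -> shift [-0.   0.3  0.7] turn 0.0
```

```bash
python3 -m creep '[[[0.5,0,1,0],[0.3,0,0.7,0],[0,0,0,0],[0,0,0,0]]]'; python3 -c "
from h import *
f=[]
for i in range(4): s=snapshot('side');f.append(get_obs()['wrist_force'])
print(np.mean(f,0));to(.4391,.2884,.1104,4)"
```

```text
time: 38.88
tool_pos: [0.4393, 0.2886, 0.111]
ee_rot: [-3.141, 0.001, 0.07]
wrist_force: [-6.5, -3.1, 10.2]
width: 0.0718
[-6.03758351 -3.24448763  9.43762146]
t 39.08 pos [0.4393 0.2886 0.111 ] yaw 4.0 -> shift [-0.2  0.2  0.6] turn 0.0
```

Hard stop at the expected height with about 11 N along the slant, so the carrier is home. Releasing and backing off.

```bash
python3 -m creep '[[[0,0,0,0],[0,0,0,0],[0,0,0,0],[0,0,0,0],[0,0,0,0]]]' 1; python3 -m creep '[[[0,0,-10,0],[0,0,-25,0],[0,0,-40,0],[0,0,-40,0],[-30,20,-20,0],[-50,30,0,0],[-50,30,0,0],[0,0,0,0]]]'; python3 -c "
from h import *
np.set_printoptions(suppress=True)
s=snapshot('side');t=snapshot('top')
cv2.imwrite('pics/g11.png',cv2.convertScaleAbs(np.hstack([cv2.resize(s['color'][100:196,170:298,::-1],(400,300),interpolation=2),cv2.resize(t['color'][150:246,90:218,::-1],(400,300),interpolation=2)]),alpha=1.4,beta=10))
for n,q in(('top',t),('side',s)):
    W,C=cloud(q)
    a=np.radians(4.0);R=np.array([[np.cos(a),np.sin(a)],[-np.sin(a),np.cos(a)]])
    Q=np.c_[(W[:,:2]-(.52,.309))@R.T,W[:,2]]*1000
    m=(C.min(1)>110)&(abs(Q[:,1])<60)&(Q[:,2]>85)&(Q[:,2]<145)
    for lo,hi in((-110,-42),(-42,40)):
        f=Q[m&(Q[:,0]>lo)&(Q[:,0]<hi)]
        if len(f)<10: print(n,lo,len(f));continue
        print(n,lo,len(f),'x',np.percentile(f[:,0],[2,50,98]).round(1),'y',np.percentile(f[:,1],[2,98]).round(1),'z',np.percentile(f[:,2],[95,99]).round(1))
    d=W[(abs(W[:,2]-.1)<.06)&(W[:,0]>.40)&(W[:,0]<.6)&(W[:,1]>-.36)&(W[:,1]<-.18)&(C.min(1)>120)];print(n,'plain1',rect(d[d[:,2]>.085]))
"
```

```text
time: 39.7
tool_pos: [0.4399, 0.2887, 0.1087]
ee_rot: [3.141, 0.0, 0.07]
wrist_force: [0.6, -0.8, 0.2]
width: 0.0938
time: 40.7
tool_pos: [0.3138, 0.1987, 0.2454]
ee_rot: [-3.14, -0.004, 0.069]
wrist_force: [0.9, 0.4, 0.1]
width: 0.0943
top -110 342 x [-89.7 -74.2 -57.7] y [-49.   47.7] z [126.7 128.6]
top -42 342 x [-24.1 -12.1   7.8] y [-47.1  48.6] z [126.9 128.9]
top plain1 (array([ 513.4, -274.5]), array([98.2, 34.6]), 75.74)
side -110 116 x [-89.9 -78.  -58.7] y [-52.5  35.4] z [128.5 129.5]
side -42 119 x [-24.8 -17.2   4.9] y [-51.   47.7] z [129.6 130.4]
side plain1 (array([ 513.7, -278.1]), array([100.4,  35.4]), 75.42)
```

View pics/g11.png

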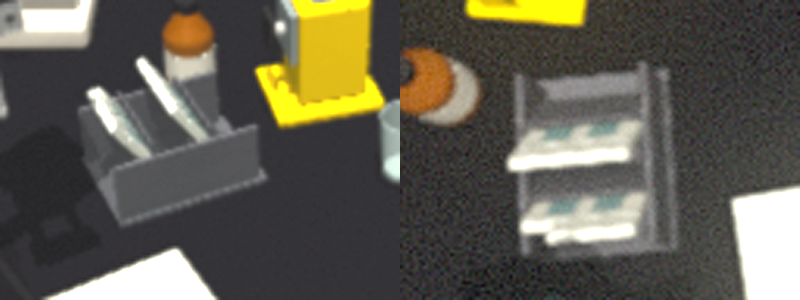

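The notched carrier sits in the near slot at (585,220), with its top level with plain_2 (126.7 vs 126.9 mm) and 66 mm away from it, so it is home. Handing in.

```bash
python3 -c "
from bench import ticket,get_obs
print(get_obs()['time']);print(ticket.close_job())"
```

```text
40.8
the job is handed in; nothing more can be done
None
```

I marked both edges of the notched carrier in the order asked, slid it fully home in store_rack's empty near slot, and handed the job in at 40.8 s of the 67 s allowed. No verdict was reported.

- **Regrasp:** the last joint's range doesn't allow both marking directions with one grasp. After the first mark I put the carrier back in its dry_rack slot, gripped it again turned by 180°, and took it out for the second mark.
- **Mark A (notched side):** the pad was about 11 mm in at 2.7 N, with the carrier within about 0.5 mm sideways of the pad's centre in the camera's own frame.
- **Mark B (opposite side):** about 11–12 mm in at 2.9–3.2 N. The camera put the carrier about 1.5 mm off the pad's centre sideways.
- **Placing:** I pushed down the slant to a hard stop of about 11 N before letting go. Afterwards the carrier's top edge was level with plain_2 (126.7 vs 126.9 mm), and the two stood 66 mm apart, as they should.
- **Other objects:** plain_1 was still in its slot and plain_2 looked untouched. I did not measure the other bench items again; the arm passed above or clear of them, and no unexpected forces showed.
- **Disagreement:** the two cameras differed by about 4 mm in y. I used their average, or offsets measured within one view.

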